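# Grade mill balls: shake out the worn ones, tip the good ones into the bowl

### The arm

A 6-joint arm with a two-finger parallel gripper is mounted at the origin on the work surface. World frame = base frame: x ahead of the robot, y to its left, z up, the work surface at z = 0. Lengths are in m, angles in rad, forces in N, time in s.
With the tool pointing down it reaches from about 0.3 to 0.775 m from the base axis. Payload 14.6 kg.
Tool frame: the origin (TCP) lies on the centre line of the jaws, within the pads' length; the fingertips stand 25 mm ahead of it and the grasp point (between the pads) lies 6 mm ahead of it (ctrl.tip_reach is the distance from the TCP to the fingertips, in m); z points along the fingers, y is the line along which they close (so a half turn about z gives the same grasp; the last joint's range is limited). The gripper opens to 94 mm and grips with 3 to 60 N. Pads are 16 mm wide; open, the fingers measure 119 mm over their backs; the gripper's body (75 mm by 177 mm) begins 78 mm behind the grasp point.
Start: joints at [-1.309, 0.3, 1.521, -0, 1.321, -0.067], TCP at [0.178, -0.521, 0.23] pointing down, gripper open.
Joint ranges: [-3.03, 3.03], [-0.79, 2.21], [0.23, 2.52], [-1.04, 4.18], [0, 3.07], [-2.55, 2.55]. Speed limits (rad/s): [2.22, 2.22, 2.57, 3.14, 3.14, 3.14].

### API

Orientations are given as [roll, pitch, yaw] about the fixed x, y, z axes, in that order (R = Rz(yaw) Ry(pitch) Rx(roll)).
In Python, from station import ctrl gives the robot as it stands. The module is installed in compiled form; this text tells all that it offers.
- The arm moves only by the tool apply_moves, never from a script. Its argument "deltas" is a list of rows, each a list of 7 numbers: the closure in counts, from 0 (fully open) to 255 (shut), then the shift along the world's x, y, z in cm, then the turn, a rotation vector about the world's x, y, z in rad. In form: [[jaw, tx, ty, tz, ax, ay, az], ...]. A call has 1 to 10 rows; each row shifts and turns the commanded pose from where the row before left it; what a row does not reach is not made up. A row lasts 1/10 s, in which the tool goes at most 50 mm and 8.59 degrees, less where a joint would pass 70% of its speed; a pose out of reach is approached as far as the arm can. A call with a gripper value outside its range is refused whole. The fingers move at their own pace and stop on an object; "grip_force" is the grip in N (left out, the last holds). Time passes only in rows, so rows that do not move let the fingers close. It gives the time, the measured TCP pose, the force, the opening and the grip force at its end, in the units of the state.
- ctrl.get_obs(): the state, without advancing time (a new reading comes with each control period).
- ctrl.camera(name): name is "scene" or "top" or "wrist"; returns a dict with "img" (480x640x3 uint8, red, green, blue), "K" (3x3 intrinsics, pixels), "k1" (the pictures are not rectified: a ray, as slopes to the right and down, at radius r is drawn at 1 + k1 r^2 times it, then the intrinsics apply), "pose" (4x4, takes a point from camera to world coordinates); the wrist camera has in their place "hand_eye" (4x4, takes a point from camera to tool coordinates, whose origin is the TCP and whose axes are the flange's). Camera axes: x right, y up, looking along -z (the intrinsics and any distortion apply to the point x, -y, -z); pixel columns grow to the right and rows downward; lengths in m; the calibration is good to about 2 mm. A picture is of the moment at which its call begins: read the wrist's pose just before it. There is no depth.
- ctrl.hand_in(): hands the job in; it is judged then, once.
The state is a dict: "time_s": time; "qpos": joint angles; "joint_vel": joint speeds; "tau": joint torques, N m; "ee_pos": TCP position; "eef_rot": TCP orientation; "force": force on the tool from outside, world axes, zero at the start; "moment": the same for the moment, N m; "grip_width": finger opening in m; "grip_force": force on a finger pad.
Only numpy, scipy, OpenCV 4.12 (cv2) and the standard library are available. Lean on these libraries where they do the work, as an engineer would, in place of code of your own. Each camera call takes 0.05 s, during which the arm holds its last target. There are 200 camera calls.

### The job

Lift the steel grading basket by its wooden grip, hold it over the grey pan and shake or rock it until both small worn mill balls have dropped through its slotted floor into the pan, the two large balls staying in the basket. Then tip the basket over its open spout so that both large balls go into the wide terracotta bowl, and stand the empty basket upright on the bench again.

Things in the scene. Friction and masses are not known exactly. Their poses are not given: they have to be found in the camera images.
- basket: Loose open steel basket on the bench, 400 g, 175 mm long (x), 116 wide (y), 50 mm walls on both sides and the +x end; -x end open. Origin: centre of the underside, z up. From x = +10 mm to the +x wall the floor is four bars along x, 26 mm gaps between, open below. All balls start in a solid pocket at x = -45 mm: lowering the +x end over 8 degrees (20 is good) rolls them onto the gaps.
- basket_spout (a point): Middle of the edge of the basket's open spout, its -x end: 85 mm from the basket's middle, 21 mm above its underside. A solid full-width ramp rises to it by 15 degrees from the pocket, so level carrying spills nothing; lowering the spout end by more than 15 degrees (30 or more is good) rolls what is left out over this edge. Axes as the basket's.
- basket_grip (a point): Centre of the basket's wooden grip, a straight flat-sided bar over the basket's middle, along its y: 16 mm thick (along x), 22 mm tall, 110 mm free between its uprights, centre 84 mm above the basket's underside. Pinch it firmly from above across the 16 mm; some 30 mm is free between its underside and the balls. Axes as the basket's.
- pan: Grey rectangular open pan, fixed on the bench, 200 mm (x) by 180 mm (y), 40 mm high, wall and floor 5 mm. Origin: centre of its underside.
- bowl: Wide terracotta bowl, fixed on the bench, 200 mm across its rim and 62 mm high, wall 5 mm, flat floor about 125 mm across. Origin: centre of its underside. (A much smaller terracotta bowl, about 104 mm across, is not part of the job.)
- big_a: Large white ceramic mill ball, 32 mm diameter, 62 g; starts in the basket. Origin: its centre.
- big_b: The other large mill ball, the same.
- worn_a: Small worn white mill ball, 18 mm diameter, 11 g; starts in the basket. Origin: its centre.
- worn_b: The other small worn mill ball, the same.
There are look-alikes about, which are no part of the job. What is shaped like the big_b but red or turquoise is not meant.

How it is judged:
By the outcome, as a careful person would: the job done as asked, in the order asked, and still so for the second after the job is handed in, with the robot touching nothing.
It also fails if it takes over 59 s, if anything falls off the work surface, if the arm or the gripper's body presses on something with over 40 N, if the wrist force passes 120 N, or if a joint passes its speed limit or range.

## Working session

There is one attempt and no reset: what is moved stays moved. The work goes in short steps, Python scripts to look and compute and a tool call to move; the robot and the scene stay as the last step left them, time stands still between calls to the robot, and variables do not carry over. Pictures are saved under pics/ and viewed, at most 10 in all, crops included, and the job is handed in when it is done.

Besides the shell and the picture viewer there is one more tool, called as name(argument=value, ...), one argument or row to a line, values as JSON. apply_moves: Moves the arm, as the interface text tells. Its arguments: {"type":"object","properties":{"deltas":{"type":"array"},"grip_force":{"type":"number"}},"required":["deltas"]}

```bash
mkdir -p pics; cat > h.py <<'E'
import numpy as np, cv2
from station import ctrl
def ray(c,u,v,T=None):
    K=c["K"];x=(u-K[0,2])/K[0,0];y=(v-K[1,2])/K[1,1]
    a,b=x,y
    for _ in range(20):
        s=1+c["k1"]*(a*a+b*b);a,b=x/s,y/s
    T=c["pose"] if T is None else T
    return T[:3,3],T[:3,:3]@np.array([a,-b,-1.])
def onz(c,u,v,z,T=None):
    o,d=ray(c,u,v,T);return o+d*(z-o[2])/d[2]
def proj(c,P):
    T=c["pose"];p=T[:3,:3].T@(np.array(P)-T[:3,3]);a,b=p[0]/-p[2],-p[1]/-p[2]
    s=1+c["k1"]*(a*a+b*b);K=c["K"];return K[0,0]*a*s+K[0,2],K[1,1]*b*s+K[1,2]
def save(n,im): cv2.imwrite(f"pics/{n}.png",im[:,:,::-1])
E
python3 - <<'E'
from h import *
import pickle
o=ctrl.get_obs();print(o["time_s"],o["ee_pos"],o["eef_rot"],o["grip_width"])
for n in("top","scene"):
    c=ctrl.camera(n);save(n+"0",c["img"]);pickle.dump(c,open(n+"0.pkl","wb"));print(c["pose"].round(3),c["k1"],c["K"])
E
```

```text
0.0 [ 0.17753052 -0.52031207  0.22987516] [-3.14043673e+00 -9.77723611e-05  3.28786850e-01] 0.09398288352869635
[[ 0.005  0.999 -0.052  0.427]
 [-1.     0.005  0.004 -0.033]
 [ 0.004  0.052  0.999  1.001]
 [ 0.     0.     0.     1.   ]] 0.015652468423008395 [[481.43337446   0.         316.29804277]
 [  0.         481.43337446 234.24461466]
 [  0.           0.           1.        ]]
[[ 0.719 -0.552  0.422  0.87 ]
 [ 0.695  0.584 -0.42  -0.44 ]
 [-0.015  0.595  0.803  0.823]
 [ 0.     0.     0.     1.   ]] -0.08112006695950134 [[435.61671574   0.         325.50389858]
 [  0.         435.61671574 237.45618271]
 [  0.           0.           1.        ]]
```

View pics/top0.png

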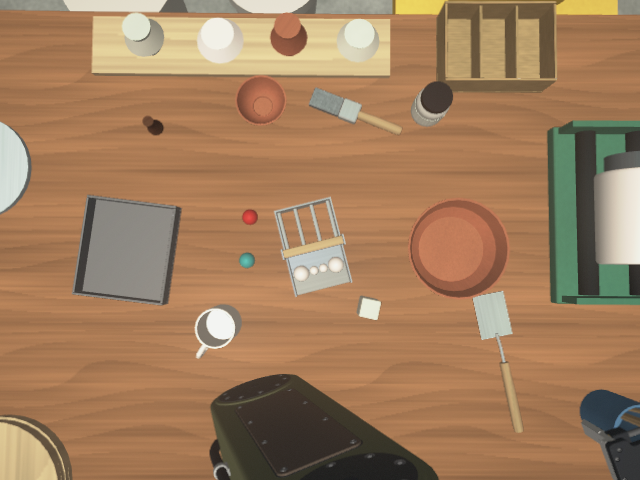

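View pics/scene0.png

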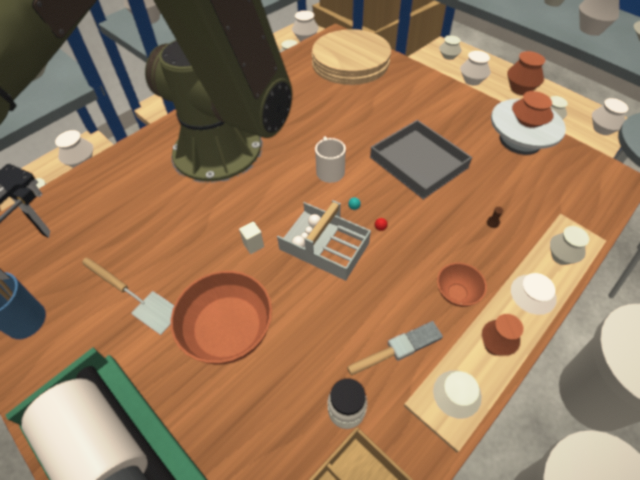

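The top view shows the basket near (313,247) with its spout towards the robot, and the grip runs from about (285,254) to (344,240). The pan is at (128,250), the bowl at (459,248), and the red and turquoise decoys at (250,217) and (247,260). Next I'll enlarge the basket and measure.

```bash
python3 - <<'E'
from h import *
import pickle
c=pickle.load(open("top0.pkl","rb"));im=c["img"]
save("crop1",cv2.resize(im[185:310,250:375],(600,600),interpolation=cv2.INTER_CUBIC))
hsv=cv2.cvtColor(im,cv2.COLOR_RGB2HSV)
def blobs(m,box,n):
    x0,y0,x1,y1=box;s=np.zeros_like(m);s[y0:y1,x0:x1]=m[y0:y1,x0:x1]
    s=cv2.morphologyEx(s,cv2.MORPH_CLOSE,np.ones((3,3)))
    k=max(cv2.findContours(s,cv2.RETR_EXTERNAL,cv2.CHAIN_APPROX_NONE)[0],key=cv2.contourArea)
    r=cv2.minAreaRect(k);print(n,r,cv2.contourArea(k));return r
grey=cv2.inRange(hsv,(0,0,0),(180,70,255))
r=blobs(grey,(60,180,195,320),"pan")
for p in cv2.boxPoints(r): print(onz(c,*p,0.04).round(3))
r=blobs(grey,(265,185,365,305),"basket")
for p in cv2.boxPoints(r): print(onz(c,*p,0.05).round(3))
red=cv2.inRange(hsv,(0,130,60),(9,255,255))
r=blobs(red,(395,185,520,310),"bowl")
print(onz(c,*r[0],0.062).round(3), np.array(r[1])/481*0.94)
E
```

```text
pan ((126.2699966430664, 250.11000061035156), (96.1665267944336, 101.68196868896484), 8.13010311126709) 9396.0
[0.357 0.446 0.04 ]
[0.557 0.424 0.04 ]
[0.531 0.234 0.04 ]
[0.331 0.258 0.04 ]
basket ((312.7654724121094, 246.11424255371094), (88.41690826416016, 64.99999237060547), 75.71890258789062) 5096.5
[0.521 0.054 0.05 ]
[ 0.554 -0.071  0.05 ]
[ 0.385 -0.114  0.05 ]
[0.353 0.01  0.05 ]
bowl ((458.5, 247.5), (97.0, 99.0), 0.0) 7105.0
[ 0.451 -0.315  0.062] [0.18956341 0.19347193]
```

View pics/crop1.png

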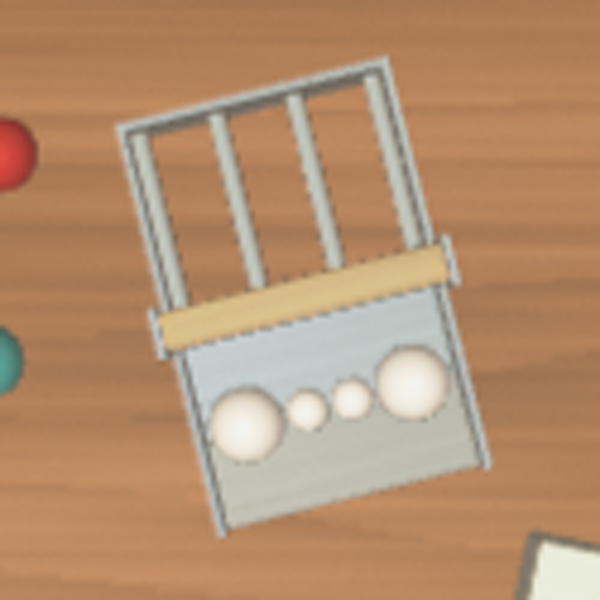

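```bash
python3 - <<'E'
from h import *
import pickle
c=pickle.load(open("top0.pkl","rb"));s=pickle.load(open("scene0.pkl","rb"))
a=onz(c,283.3,254.2,.095);b=onz(c,343.1,239.6,.095)
print(a,b,(a+b)/2,np.linalg.norm(a-b),np.degrees(np.arctan2((a-b)[1],(a-b)[0]))-90)
g=(a+b)/2
# crosscheck in scene view + small ball cluster
for p in(a,b,g): print("scene px",proj(s,p))
hsv=cv2.cvtColor(s["img"],cv2.COLOR_RGB2HSV)
w=cv2.inRange(hsv,(12,60,150),(28,150,255));w[:200]=0;w[250:]=0;w[:,:295]=0;w[:,350:]=0
k=max(cv2.findContours(w,0,1)[0],key=cv2.contourArea);print(cv2.minAreaRect(k),cv2.boxPoints(cv2.minAreaRect(k)))
E
```

```text
[0.43599948 0.02501729 0.095     ] [ 0.46403394 -0.08742295  0.095     ] [ 0.45001671 -0.03120283  0.095     ] 0.1158824353653297 13.999981082358147
scene px (np.float64(335.328776528452), np.float64(202.44752267723598))
scene px (np.float64(308.05922953180107), np.float64(239.19843076191498))
scene px (np.float64(322.12732770274255), np.float64(220.2341149324759))
((322.0, 220.0), (40.0, 54.0), 90.0) [[295. 200.]
 [349. 200.]
 [349. 240.]
 [295. 240.]]
```

apply_moves(
  deltas=[
    [0, 2.2, 4.1, 0, 0, 0, 0.125],
    [0, 2.2, 4.1, 0, 0, 0, 0.125],
    [0, 2.2, 4.1, 0, 0, 0, 0.125],
    [0, 2.2, 4.1, 0, 0, 0, 0.125],
    [0, 2.2, 4.1, 0, 0, 0, 0.125],
    [0, 2.2, 4.1, 0, 0, 0, 0.125],
    [0, 2.2, 4.1, 0, 0, 0, 0.125],
    [0, 2.2, 4.1, 0, 0, 0, 0.125],
    [0, 2.2, 4.1, 0, 0, 0, 0.125],
    [0, 2.2, 4.1, 0, 0, 0, 0.125],
  ],
  grip_force=50,
)

```text
time_s: 1.1
ee_pos: [0.398, -0.1086, 0.2305]
eef_rot: [3.141, 0.0, 1.584]
force: [0.8, -0.6, 0.0]
grip_width: 0.094
grip_force: 0.0
```

apply_moves(
  deltas=[
    [0, 2.0, 3.0, 0, 0, 0, 0.09],
    [0, 2.0, 3.0, 0, 0, 0, 0.09],
    [0, 1.2, 1.8, -2, 0, 0, 0.055],
    [0, 0, 0, -3, 0, 0, 0],
    [0, 0, 0, -1, 0, 0, 0],
  ],
)

```text
time_s: 1.6
ee_pos: [0.4485, -0.0319, 0.1679]
eef_rot: [-3.138, -0.002, 1.815]
force: [0.5, -0.6, 0.9]
grip_width: 0.094
grip_force: 0.0
```

```bash
python3 - <<'E'
from h import *
from scipy.spatial.transform import Rotation as R
o=ctrl.get_obs();c=ctrl.camera("wrist");save("w1",c["img"])
T=np.eye(4);T[:3,:3]=R.from_euler("xyz",o["eef_rot"]).as_matrix();T[:3,3]=o["ee_pos"]
c["pose"]=T@c["hand_eye"];print(o["ee_pos"],o["eef_rot"],c["pose"].round(3))
import pickle;pickle.dump(c,open("w1.pkl","wb"))
E
```

```text
[ 0.44854163 -0.03187497  0.16791658] [-3.13776493e+00 -1.54748837e-03  1.81489933e+00] [[ 0.97  -0.234 -0.063  0.429]
 [ 0.243  0.932  0.269  0.046]
 [-0.004 -0.276  0.961  0.324]
 [ 0.     0.     0.     1.   ]]
```

View pics/w1.png

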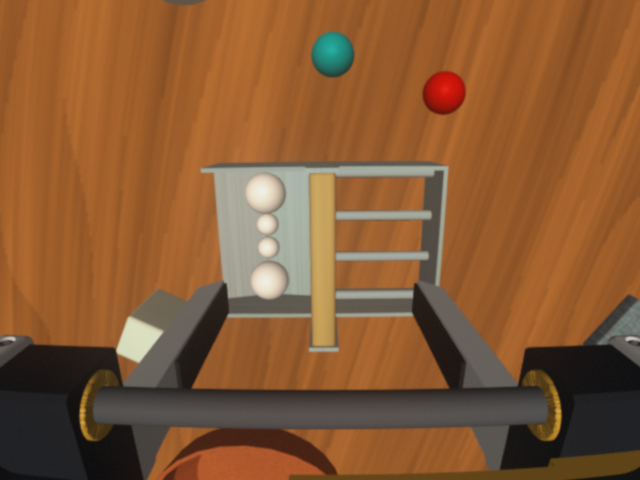

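The wrist view shows the grip running from (322,174) to (323,347). It is parallel to the pads and midway between the fingertips at x=228 and 415. I'll check the middle.

```bash
python3 - <<'E'
from h import *
import pickle
c=pickle.load(open("w1.pkl","rb"));a=onz(c,322,174,.095);b=onz(c,323,347,.095);print(a,b,(a+b)/2,np.linalg.norm(a-b),np.degrees(np.arctan2(*(a-b)[:2]))*-1)
E
```

```text
[0.43477562 0.02348779 0.095     ] [ 0.46359558 -0.08824314  0.095     ] [ 0.4491856  -0.03237767  0.095     ] 0.11538799154919245 14.463645314527907
```

apply_moves(
  deltas=[
    [0, 0.1, 0, -3, 0, 0, 0],
    [0, 0, 0, -2.8, 0, 0, 0.005],
    [0, 0, 0, -2, 0, 0, 0],
    [255, 0, 0, 0, 0, 0, 0],
    [255, 0, 0, 0, 0, 0, 0],
    [255, 0, 0, 0, 0, 0, 0],
    [255, 0, 0, 0, 0, 0, 0],
    [255, 0, 0, 0, 0, 0, 0],
  ],
  grip_force=50,
)

```text
time_s: 2.45
ee_pos: [0.4509, -0.0326, 0.0932]
eef_rot: [3.14, 0.0, 1.819]
force: [-1.0, 0.3, 0.0]
grip_width: 0.0578
grip_force: 0.0
```

apply_moves(
  deltas=[
    [255, 0, 0, -0.3, 0, 0, 0],
    [255, 0, 0, 0, 0, 0, 0],
    [255, 0, 0, 0, 0, 0, 0],
    [255, 0, 0, 0, 0, 0, 0],
    [255, 0, 0, 0, 0, 0, 0],
    [255, 0, 0, 0, 0, 0, 0],
    [255, 0, 0, 0, 0, 0, 0],
    [255, 0, 0, 0, 0, 0, 0],
  ],
)

```text
time_s: 3.25
ee_pos: [0.4505, -0.0325, 0.0894]
eef_rot: [-3.141, -0.0, 1.819]
force: [-0.7, -1.0, -0.2]
grip_width: 0.0158
grip_force: 50.0
```

apply_moves(
  deltas=[
    [255, 0, 0, 1, 0, 0, 0],
    [255, 0, 0, 2, 0, 0, 0],
    [255, 0, 0, 2.5, 0, 0, 0],
    [255, 0, 0, 2.5, 0, 0, 0],
    [255, 0, 0.5, 2, 0, 0, 0],
    [255, -0.1, 1.5, 1, 0, 0, 0],
    [255, -0.2, 2.5, 0, 0, 0, 0],
    [255, -0.2, 3, 0, 0, 0, 0],
    [255, -0.2, 3.5, 0, 0, 0, 0],
    [255, -0.3, 3.5, 0, 0, 0, 0],
  ],
)

```text
time_s: 4.25
ee_pos: [0.4401, 0.1136, 0.1998]
eef_rot: [-3.141, -0.0, 1.818]
force: [1.1, -0.6, -4.8]
grip_width: 0.0158
grip_force: 50.0
```

apply_moves(
  deltas=[
    [255, -0.2, 3.5, 0, 0, 0, 0],
    [255, -0.2, 3.5, 0, 0, 0, 0],
    [255, -0.2, 3.5, 0, 0, 0, 0],
    [255, -0.2, 3.5, 0, 0, 0, 0],
    [255, -0.2, 3, 0, 0, 0, 0],
    [255, -0.2, 2.5, 0, 0, 0, 0],
    [255, -0.1, 2, 0, 0, 0, 0],
    [255, 0, 1.2, 0, 0, 0, 0],
    [255, 0, 0.5, 0, 0, 0, 0],
    [255, 0, 0, 0, 0, 0, 0],
  ],
)

```text
time_s: 5.25
ee_pos: [0.4276, 0.3444, 0.1994]
eef_rot: [-3.141, 0.0, 1.819]
force: [0.1, 0.5, -6.2]
grip_width: 0.0156
grip_force: 50.0
```

```bash
python3 - <<'E'
from h import *
c=ctrl.camera("top");print(ctrl.get_obs()["ee_pos"]);save("t2",cv2.resize(c["img"][150:330,20:260],(800,600)))
E
```

```text
[0.4276497  0.34393728 0.19940805]
```

View pics/t2.png

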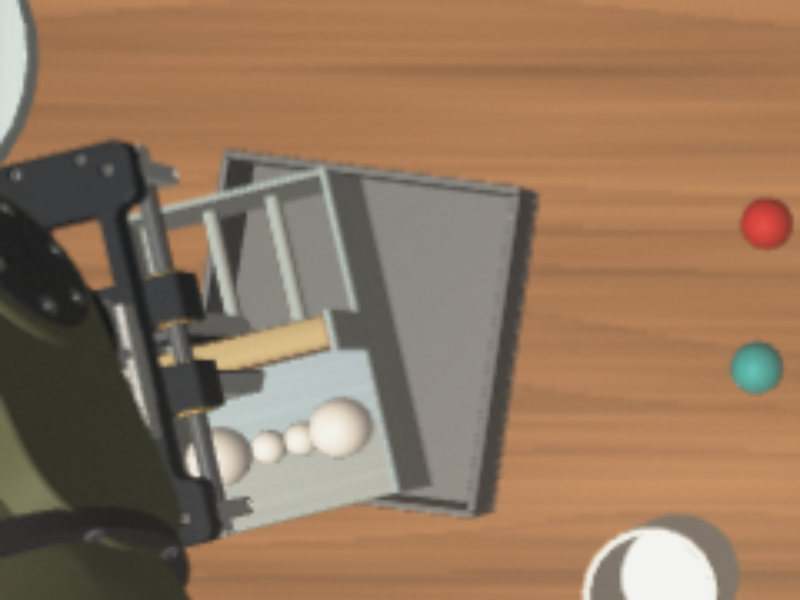

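Basket is level over the pan with all four balls still in the pocket. Corrected for parallax, the slots lie over the pan. Tilting the +x end down now.

apply_moves(
  deltas=[
    [255, 0, 0, -0.5, -0.012, 0.048, 0],
    [255, 0, 0, -0.5, -0.012, 0.048, 0],
    [255, 0, 0, -0.5, -0.012, 0.048, 0],
    [255, 0, 0, -0.5, -0.012, 0.048, 0],
    [255, 0, 0, 0, -0.012, 0.048, 0],
    [255, 0, 0, 0, -0.012, 0.048, 0],
    [255, 0, 0, 0, -0.012, 0.048, 0],
    [255, 0, 0, 0, 0, 0, 0],
    [255, 0, 0, 0, 0, 0, 0],
    [255, 0, 0, 0, 0, 0, 0],
  ],
)

```text
time_s: 6.3
ee_pos: [0.4276, 0.3442, 0.1797]
eef_rot: [-2.797, -0.001, 1.818]
force: [-0.6, 0.5, -5.6]
grip_width: 0.0154
grip_force: 50.0
```

```bash
python3 - <<'E'
from h import *
c=ctrl.camera("top");o=ctrl.get_obs();print(o["ee_pos"],o["force"]);save("t3",np.hstack([cv2.resize(c["img"][170:320,50:190],(420,450)),cv2.resize(ctrl.camera("scene")["img"][100:220,350:450],(375,450))]))
E
```

```text
[0.42753025 0.3443087  0.17977857] [-0.52632671 -0.31996722 -4.10736764]
```

View pics/t3.png

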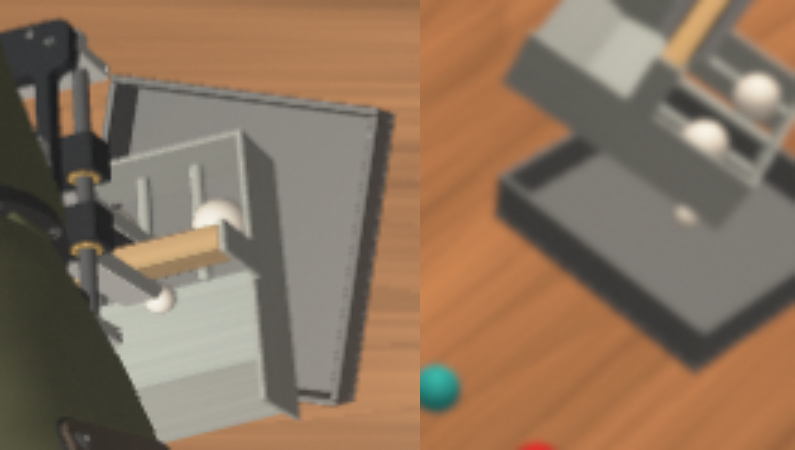

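Two large balls are on the slots (scene 758,93 and 705,135), and one small ball shows below the basket (685,213). Another small ball seems to be at the front of the pocket floor (top 160,300). I'll rock the basket a little and look again.

apply_moves(
  deltas=[
    [255, 0, 0, 0, -0.012, 0.048, 0],
    [255, 0, 0, 0, -0.012, 0.048, 0],
    [255, 0, 0, 0, 0.012, -0.048, 0],
    [255, 0, 0, 0, 0.012, -0.048, 0],
    [255, 0, 0.5, 0, -0.012, 0.048, 0],
    [255, 0, -0.5, 0, -0.012, 0.048, 0],
    [255, 0, 0.5, 0, 0, 0, 0],
    [255, 0, -0.5, 0, 0, 0, 0],
    [255, 0, 0, 0, 0, 0, 0],
    [255, 0, 0, 0, 0, 0, 0],
  ],
)

```text
time_s: 7.4
ee_pos: [0.4275, 0.3444, 0.1797]
eef_rot: [-2.697, -0.001, 1.819]
force: [0.2, 0.1, -4.9]
grip_width: 0.0155
grip_force: 50.0
```

```bash
python3 - <<'E'
from h import *
c=ctrl.camera("top");o=ctrl.get_obs();print(o["ee_pos"],o["force"]);save("t4",np.hstack([cv2.resize(c["img"][170:320,50:190],(420,450)),cv2.resize(ctrl.camera("scene")["img"][100:220,350:450],(375,450))]))
E
```

```text
[0.42753643 0.34448683 0.17971965] [-0.26932331  0.14114512 -5.64540184]
```

View pics/t4.png

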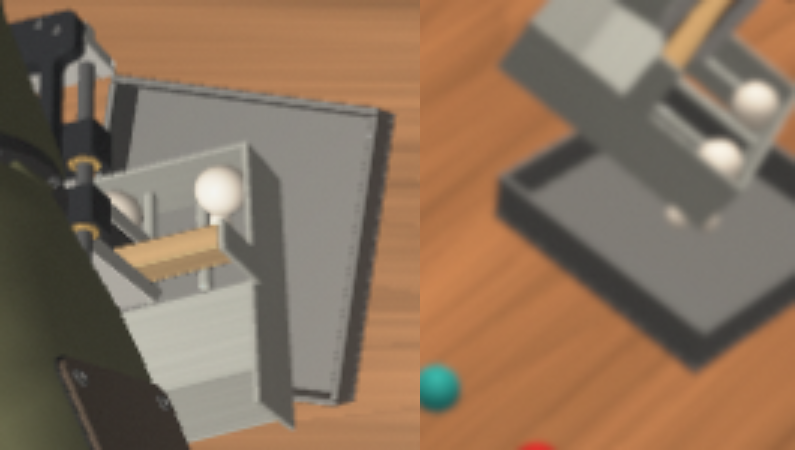

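Both small balls are now in the pan (scene 677,213 and 712,218), and both large balls remain on the slots. I'll lift, nearly level the basket and check the pan clear of the basket.

apply_moves(
  deltas=[
    [255, 0, 0, 0.5, 0, 0, 0],
    [255, 0, 0, 1, 0.012, -0.048, 0],
    [255, 0, 0, 1, 0.012, -0.048, 0],
    [255, 0, 0, 1, 0.012, -0.048, 0],
    [255, 0, 0, 0.5, 0.012, -0.048, 0],
    [255, 0.1, -0.5, 0, 0.012, -0.048, 0],
    [255, 0.2, -1.5, 0, 0.012, -0.048, 0],
    [255, 0.3, -2.5, 0, 0.012, -0.048, 0],
    [255, 0.4, -3.5, 0, 0, 0, 0],
    [255, 0.5, -3.5, 0, 0, 0, 0],
  ],
)

```text
time_s: 8.5
ee_pos: [0.4421, 0.2285, 0.22]
eef_rot: [-3.043, -0.0, 1.82]
force: [0.7, 0.4, -5.0]
grip_width: 0.0155
grip_force: 50.0
```

apply_moves(
  deltas=[
    [255, 0.5, -3.5, 0, 0, 0, 0],
    [255, 0.5, -3.5, 0, 0, 0, 0],
    [255, 0.5, -3.5, 0, 0, 0, -0.05],
    [255, 0.5, -3.5, 0, 0, 0, -0.05],
    [255, 0.5, -3.5, 0, 0, 0, -0.05],
    [255, 0.5, -3.5, 0, 0, 0, -0.05],
    [255, 0.5, -3.5, 0, 0, 0, -0.05],
    [255, 0.5, -3.5, 0, 0, 0, -0.05],
    [255, 0.5, -3, 0, 0, 0, -0.05],
    [255, 0.5, -2.5, 0, 0, 0, -0.05],
  ],
)

```text
time_s: 9.5
ee_pos: [0.4925, -0.1071, 0.22]
eef_rot: [-3.043, -0.0, 1.416]
force: [0.2, 0.6, -4.6]
grip_width: 0.0157
grip_force: 50.0
```

```bash
python3 - <<'E'
from h import *
o=ctrl.get_obs();print(o["qpos"].round(2) if hasattr(o["qpos"],"round") else o["qpos"])
c=ctrl.camera("top");save("t5",c["img"][150:330,40:540])
hsv=cv2.cvtColor(c["img"],cv2.COLOR_RGB2HSV);m=cv2.inRange(hsv,(0,0,170),(180,70,255));m[:195]=0;m[310:]=0;m[:,:75]=0;m[:,185:]=0
for k in cv2.findContours(m,0,1)[0]:
    (u,v),r=cv2.minEnclosingCircle(k);print(u,v,r,onz(c,u,v,.014).round(3))
E
```

```text
[-0.28  0.26  1.6  -0.01  1.38 -0.12]
156.0 304.0 9.999999747378752e-05 [0.335 0.288 0.014]
148.0 303.0 9.999999747378752e-05 [0.337 0.304 0.014]
140.0 302.0 9.999999747378752e-05 [0.339 0.32  0.014]
125.0 247.5 9.013978004455566 [0.449 0.353 0.014]
```

View pics/t5.png

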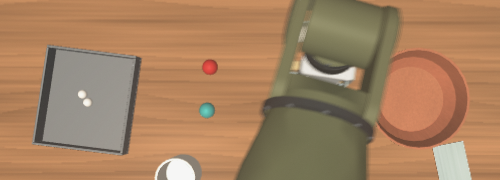

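The top view shows both small balls in the pan (crop 82,95 and 87,103), with the basket hidden under the arm. Moving on to the bowl.

apply_moves(
  deltas=[
    [255, 0.4, -3.5, 0, 0, 0, -0.05],
    [255, 0.4, -3.5, 0, 0, 0, -0.05],
    [255, 0.4, -3.5, 0, 0, 0, -0.05],
    [255, 0.4, -3.5, 0, 0, 0, 0],
    [255, 0.4, -3, 0, 0, 0, 0],
    [255, 0.3, -2.5, 0, 0, 0, 0],
    [255, 0.2, -1.5, 0, 0, 0, 0],
    [255, 0, -0.8, 0, 0, 0, 0],
    [255, 0, -0.3, 0, 0, 0, 0],
    [255, 0, 0, 0, 0, 0, 0],
  ],
)

```text
time_s: 10.55
ee_pos: [0.5175, -0.3261, 0.2195]
eef_rot: [-3.042, -0.0, 1.269]
force: [-0.1, 0.9, -4.4]
grip_width: 0.0156
grip_force: 50.0
```

```bash
python3 - <<'E'
from h import *
o=ctrl.get_obs();print(o["ee_pos"],o["eef_rot"])
c=ctrl.camera("scene");t=ctrl.camera("top");save("s6",np.hstack([cv2.resize(c["img"][160:380,130:330],(400,440)),cv2.resize(t["img"][180:310,380:530],(400,440))]))
E
```

```text
[ 0.51754395 -0.32613437  0.2195326 ] [-3.04242127e+00 -4.52487657e-04  1.26897005e+00]
```

View pics/s6.png

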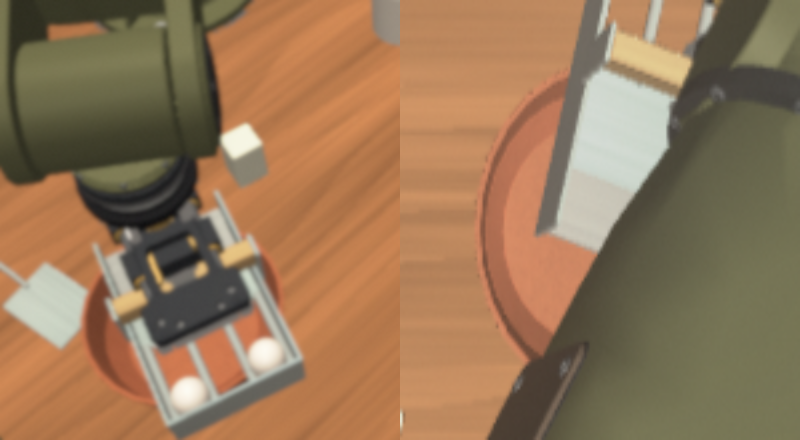

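Both large balls sit on the slots at the +x end (scene crop 188,393 and 265,355), and the spout is over the bowl. First I'll tilt gently so the balls gather in the pocket.

apply_moves(
  deltas=[
    [255, 0, -0.5, -0.5, -0.015, -0.048, 0],
    [255, 0, -0.5, -0.5, -0.015, -0.048, 0],
    [255, 0, 0, -0.5, -0.015, -0.048, 0],
    [255, 0, 0, 0, -0.015, -0.048, 0],
    [255, 0, 0, 0, -0.015, -0.048, 0],
    [255, 0, 0, 0, -0.015, -0.048, 0],
    [255, 0, 0, 0, 0, 0, 0],
    [255, 0, 0, 0, 0, 0, 0],
    [255, 0, 0, 0, 0, 0, 0],
    [255, 0, 0, 0, 0, 0, 0],
  ],
)

```text
time_s: 11.65
ee_pos: [0.5178, -0.3364, 0.2044]
eef_rot: [2.94, -0.0, 1.269]
force: [-0.2, 0.1, -5.2]
grip_width: 0.0155
grip_force: 50.0
```

apply_moves(
  deltas=[
    [255, 0, 0, 0, 0, 0, 0],
    [255, 0, 0, 0, 0, 0, 0],
    [255, 0, 0, 0, 0, 0, 0],
    [255, 0, 0, 0, 0, 0, 0],
    [255, 0, 0, 0, 0, 0, 0],
    [255, 0, 0, 0, 0, 0, 0],
    [255, 0, 0, 0, -0.012, -0.038, 0],
    [255, 0, 0, 0, -0.012, -0.038, 0],
    [255, 0, 0, 0, -0.012, -0.038, 0],
    [255, 0, 0, 0, -0.012, -0.038, 0],
  ],
)

```text
time_s: 12.65
ee_pos: [0.5176, -0.3366, 0.2046]
eef_rot: [2.778, 0.001, 1.269]
force: [0.3, 0.4, -4.9]
grip_width: 0.0156
grip_force: 50.0
```

apply_moves(
  deltas=[
    [255, 0, 0, 0, -0.012, -0.038, 0],
    [255, 0, 0, 0, -0.012, -0.038, 0],
    [255, 0, 0, 0, -0.012, -0.038, 0],
    [255, 0, 0, 0, -0.012, -0.038, 0],
    [255, 0, 0, 0, -0.012, -0.038, 0],
    [255, 0, 0, 0, -0.012, -0.038, 0],
    [255, 0, 0, 0, -0.012, -0.038, 0],
    [255, 0, 0, 0, -0.012, -0.038, 0],
    [255, 0, 0, 0, 0, 0, 0],
    [255, 0, 0, 0, 0, 0, 0],
  ],
)

```text
time_s: 13.65
ee_pos: [0.5176, -0.3366, 0.2046]
eef_rot: [2.462, 0.002, 1.268]
force: [0.7, 0.3, -3.6]
grip_width: 0.0158
grip_force: 50.0
```

```bash
python3 - <<'E'
from h import *
o=ctrl.get_obs();print(o["ee_pos"],o["eef_rot"])
c=ctrl.camera("scene");t=ctrl.camera("top");save("s7",np.hstack([cv2.resize(c["img"][160:380,130:330],(400,440)),cv2.resize(t["img"][180:310,380:530],(400,440))]))
E
```

```text
[ 0.5175731  -0.33657409  0.20461887] [2.46155308e+00 1.83638020e-03 1.26842360e+00]
```

View pics/s7.png

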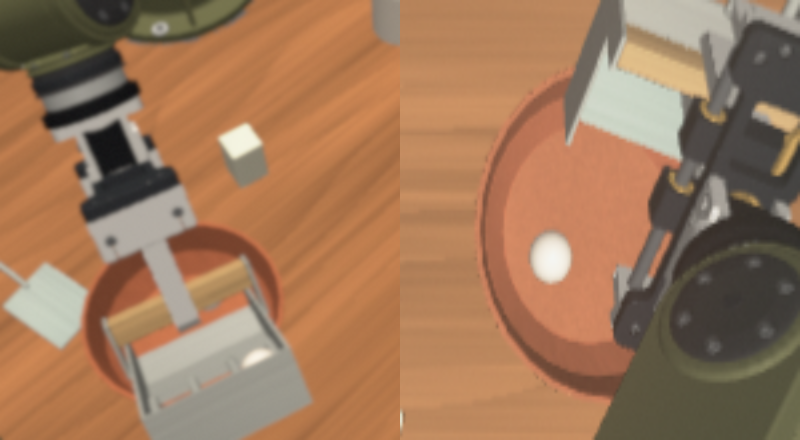

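The top view shows one large ball in the bowl (crop 551,257). The white patch in the scene view (258,358) is either that ball seen through the slots or the second one. I'll project the known ball into the scene view to decide.

apply_moves(
  deltas=[
    [255, 0, 0, 0, -0.012, -0.038, 0],
    [255, 0, 0, 0, -0.012, -0.038, 0],
    [255, 0, 0, 0, 0, 0, 0],
    [255, 0, 0, 0, 0, 0, 0],
    [255, 0, 0, 0, 0, 0, 0],
  ],
)

```text
time_s: 14.25
ee_pos: [0.5179, -0.3367, 0.2049]
eef_rot: [2.381, 0.002, 1.268]
force: [0.2, 0.2, -3.7]
grip_width: 0.0155
grip_force: 50.0
```

```bash
cat > w.py <<'E'
from h import *
o=ctrl.get_obs();print(o["time_s"],o["ee_pos"],o["eef_rot"],o["force"])
t=ctrl.camera("top");s=ctrl.camera("scene")
def wb(c,x0,y0,x1,y1,n):
    h=cv2.cvtColor(c["img"],cv2.COLOR_RGB2HSV);m=cv2.inRange(h,(0,0,205),(180,45,255))[y0:y1,x0:x1]
    for k in cv2.findContours(m,0,1)[0]:
        (u,v),r=cv2.minEnclosingCircle(k)
        if r>2: print(n,round(u+x0),round(v+y0),round(r,1),cv2.contourArea(k),c["img"][round(v+y0),round(u+x0)],onz(c,u+x0,v+y0,.022).round(3))
wb(t,400,190,515,305,"top");wb(s,160,240,300,380,"scene")
E
python3 w.py; python3 - <<'E'
from h import *
import pickle
t=pickle.load(open("top0.pkl","rb"));s=pickle.load(open("scene0.pkl","rb"))
p=onz(t,436.6,255.9,.022);print(p,proj(s,p))
E
```

```text
14.25 [ 0.51787852 -0.33666089  0.20485606] [2.38124188e+00 2.30373545e-03 1.26845945e+00] [ 0.21103251  0.18023924 -3.71123409]
top 474 278 4.0 7.5 [220 216 207] [ 0.391 -0.357  0.022]
top 432 260 12.7 263.0 [237 229 217] [ 0.427 -0.272  0.022]
top 494 249 2.5 6.0 [227 223 216] [ 0.449 -0.398  0.022]
top 468 209 18.0 377.0 [203 209 195] [ 0.53  -0.347  0.022]
scene 162 322 3.6 13.0 [198 207 191] [ 0.356 -0.405  0.022]
scene 162 314 2.5 7.0 [197 205 190] [ 0.339 -0.394  0.022]
scene 236 290 6.1 81.0 [248 242 229] [ 0.407 -0.251  0.022]
[ 0.43483133 -0.28192155  0.022     ] (np.float64(232.8104684988723), np.float64(307.46417945344166))
```

apply_moves(
  deltas=[
    [255, 0, 0, 1, 0.023, 0.073, 0],
    [255, 0, 0, 0.5, 0.023, 0.073, 0],
    [255, 0, 0, 0, 0.023, 0.073, 0],
    [255, 0, 0, 0, 0.023, 0.073, 0],
    [255, 0, 0, 0, 0.023, 0.073, 0],
    [255, 0, 0, 0, 0.023, 0.073, 0],
    [255, 0, 0, 0, 0.023, 0.073, 0],
    [255, 0, 0, 0, 0.023, 0.073, 0],
    [255, 0, 0, 0, 0.023, 0.073, 0],
    [255, 0, 0, 0, 0.02, 0.065, 0],
  ],
)

```text
time_s: 15.35
ee_pos: [0.5178, -0.3368, 0.2198]
eef_rot: [3.14, 0.001, 1.268]
force: [-0.4, 0.3, -4.2]
grip_width: 0.0155
grip_force: 50.0
```

apply_moves(
  deltas=[
    [255, 0, 1, 0, 0, 0, 0.05],
    [255, -0.2, 2, 0, 0, 0, 0.06],
    [255, -0.4, 3, 0, 0, 0, 0.06],
    [255, -0.7, 3.5, 0, 0, 0, 0.06],
    [255, -0.8, 3.5, 0, 0, 0, 0.06],
    [255, -0.8, 3.5, 0, 0, 0, 0.06],
    [255, -0.8, 3.5, 0, 0, 0, 0.06],
    [255, -0.8, 3.5, 0, 0, 0, 0.06],
    [255, -0.8, 3, 0, 0, 0, 0.06],
    [255, -0.5, 2, 0, 0, 0, 0.02],
  ],
)

```text
time_s: 16.35
ee_pos: [0.4593, -0.05, 0.22]
eef_rot: [3.137, 0.001, 1.821]
force: [0.5, 0.0, -3.6]
grip_width: 0.0158
grip_force: 50.0
```

```bash
python3 w.py; python3 - <<'E'
from h import *
s=ctrl.camera("scene");h=cv2.cvtColor(s["img"],cv2.COLOR_RGB2HSV);m=cv2.inRange(h,(0,0,205),(180,45,255))[150:300,230:400]
for k in cv2.findContours(m,0,1)[0]:
    if cv2.contourArea(k)>15: print("bk",cv2.boundingRect(k),cv2.contourArea(k))
E
```

```text
16.35 [ 0.45928556 -0.04999994  0.219966  ] [3.13704352e+00 1.11179452e-03 1.82142805e+00] [ 0.46473045  0.03819166 -3.61691284]
top 489 301 16.3 282.0 [200 210 197] [ 0.345 -0.387  0.022]
top 449 260 7.2 139.0 [245 246 243] [ 0.428 -0.307  0.022]
top 433 260 7.3 138.0 [245 245 241] [ 0.426 -0.275  0.022]
scene 163 322 4.0 22.5 [198 207 192] [ 0.357 -0.404  0.022]
scene 221 312 6.3 92.5 [248 243 231] [ 0.425 -0.305  0.022]
scene 164 312 6.9 57.5 [196 204 189] [ 0.339 -0.39   0.022]
scene 233 301 6.2 89.5 [250 245 233] [ 0.424 -0.273  0.022]
bk (0, 146, 9, 4) 21.5
bk (10, 73, 20, 16) 172.5
```

Both large balls are in the bowl at (0.43,-0.31) and (0.43,-0.27), and the two views agree. Now I'll set the empty basket down on its original spot.

apply_moves(
  deltas=[
    [255, -0.5, 0.8, 0, 0, 0, 0],
    [255, -0.2, 0.4, -1, 0, 0, 0],
    [255, 0, 0, -2, 0, 0, 0],
    [255, 0, 0, -2.5, 0, 0, 0],
    [255, 0, 0, -2.5, 0, 0, 0],
    [255, 0, 0, -2, 0, 0, 0],
    [255, 0, 0, -1, 0, 0, 0],
    [255, 0, 0, -0.7, 0, 0, 0],
    [255, 0, 0, 0, 0, 0, 0],
    [255, 0, 0, 0, 0, 0, 0],
  ],
)

```text
time_s: 17.5
ee_pos: [0.453, -0.0396, 0.1031]
eef_rot: [3.137, 0.001, 1.819]
force: [-0.5, -0.6, -3.2]
grip_width: 0.0157
grip_force: 50.0
```

apply_moves(
  deltas=[
    [255, 0, 0, -0.5, 0.004, 0, 0],
    [255, 0, 0, -0.5, 0, 0, 0],
    [255, 0, 0, -0.25, 0, 0, 0],
    [255, 0, 0, -0.1, 0, 0, 0],
    [255, 0, 0, 0, 0, 0, 0],
  ],
)

```text
time_s: 18.0
ee_pos: [0.4527, -0.0394, 0.0894]
eef_rot: [3.137, -0.004, 1.819]
force: [-2.8, 2.2, 5.6]
grip_width: 0.0153
grip_force: 50.0
```

apply_moves(
  deltas=[
    [120, 0, 0, 0, 0, 0, 0],
    [120, 0, 0, 0, 0, 0, 0],
    [120, 0, 0, 0, 0, 0, 0],
    [120, 0, 0, 0, 0, 0, 0],
    [120, 0, 0, 0, 0, 0, 0],
    [120, 0, 0, 0, 0, 0, 0],
    [120, 0, 0, 1, 0, 0, 0],
    [120, 0, 0, 2, 0, 0, 0],
    [120, 0, 0, 3, 0, 0, 0],
    [120, 0, 0, 4, 0, 0, 0],
  ],
)

```text
time_s: 19.0
ee_pos: [0.4519, -0.0394, 0.1898]
eef_rot: [3.139, -0.005, 1.819]
force: [0.2, -0.7, 0.2]
grip_width: 0.0496
grip_force: 0.0
```

apply_moves(
  deltas=[
    [120, 0, 0, 4, 0, 0, 0],
    [120, 0, -3, 2, 0, 0, 0],
    [120, -1, -4, 0, 0, 0, 0],
    [120, -1, -4, 0, 0, 0, 0],
    [120, -1, -4, 0, 0, 0, 0],
    [120, -1, -4, 0, 0, 0, 0],
    [120, -1, -4, 0, 0, 0, 0],
    [120, -1, -4, 0, 0, 0, 0],
    [120, -1, -4, 0, 0, 0, 0],
    [120, 0, 0, 0, 0, 0, 0],
  ],
)

```text
time_s: 20.0
ee_pos: [0.3811, -0.3528, 0.2493]
eef_rot: [3.137, -0.003, 1.815]
force: [-0.3, 1.1, -0.0]
grip_width: 0.0497
grip_force: 0.0
```

```bash
python3 - <<'E'
from h import *
import pickle
o=ctrl.get_obs();print(o["time_s"],o["ee_pos"],o["force"])
c=ctrl.camera("top");s=ctrl.camera("scene");s0=pickle.load(open("scene0.pkl","rb"))
h=cv2.cvtColor(c["img"],cv2.COLOR_RGB2HSV);m=cv2.inRange(h,(0,0,0),(180,70,255));b=np.zeros_like(m);b[185:305,262:365]=m[185:305,262:365]
k=max(cv2.findContours(cv2.morphologyEx(b,cv2.MORPH_CLOSE,np.ones((3,3))),0,1)[0],key=cv2.contourArea)
r=cv2.minAreaRect(k);print(r,cv2.contourArea(k));print([onz(c,*p,.05).round(3) for p in cv2.boxPoints(r)])
for n,cc,B in(("top",c,(75,195,185,300)),("topbowl",c,(405,195,512,300)),("basket",c,(262,185,365,305)),("sbowl",s,(175,275,270,360)),("span",s,(370,120,470,200)),("sbasket",s,(275,200,375,280))):
    x0,y0,x1,y1=B;mm=cv2.inRange(cv2.cvtColor(cc["img"],cv2.COLOR_RGB2HSV),(0,0,205),(180,45,255))[y0:y1,x0:x1]
    for q in cv2.findContours(mm,0,1)[0]:
        if cv2.contourArea(q)>8:
            (u,v),rr=cv2.minEnclosingCircle(q);print(n,round(u+x0),round(v+y0),round(rr,1),cv2.contourArea(q),onz(cc,u+x0,v+y0,.018).round(3))
E
```

```text
20.0 [ 0.38110392 -0.35281903  0.24926541] [-0.31486035  1.11339269 -0.00429188]
((316.3823547363281, 245.02944946289062), (88.52549743652344, 65.24208068847656), 75.96376037597656) 5101.0
[array([0.524, 0.047, 0.05 ]), array([ 0.556, -0.078,  0.05 ]), array([ 0.386, -0.121,  0.05 ]), array([0.355, 0.003, 0.05 ])]
top 126 252 3.6 33.0 [0.44  0.349 0.018]
top 121 244 3.4 31.0 [0.456 0.359 0.018]
topbowl 449 260 7.0 129.5 [ 0.427 -0.309  0.018]
topbowl 433 260 7.1 128.0 [ 0.426 -0.276  0.018]
basket 363 301 3.2 10.5 [ 0.343 -0.133  0.018]
basket 310 260 17.8 254.0 [ 0.424 -0.024  0.018]
sbowl 221 312 6.3 96.5 [ 0.423 -0.305  0.018]
sbowl 233 301 6.2 90.5 [ 0.422 -0.272  0.018]
span 426 157 2.2 11.0 [0.456 0.358 0.018]
span 419 156 2.2 12.0 [0.44  0.349 0.018]
sbasket 326 238 11.3 100.0 [ 0.447 -0.019  0.018]
sbasket 304 225 10.6 110.0 [ 0.386 -0.027  0.018]
```

Two small balls are in the pan and two large in the bowl, in both views. The basket's outline in the top view matches its outline when it stood upright at the start. Handing in.

```bash
python3 -c "
from station import ctrl
print(ctrl.hand_in())"
```

```text
the job is handed in; nothing more can be done
None
```

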